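# Find and mark the balance point of a counterweight arm

## Task

Find the balance point of the counterweight arm that lies nose-down on the balancing stand: nudge it endwise over the fulcrum, without lifting it off the stand, until, let go, it tips up and stays lying level on the flat top of the fulcrum. Then mark that point for tacking: set the lifting eye whose saddle fits the arm (the wide one) astride it, seated square and right above the middle of the fulcrum, and leave the arm balanced there, level. Leave everything else on the bench where it is.

Things in the scene. Friction and masses are not known exactly. Their poses are not given: they have to be found in the camera images.
- counter_arm: The counterweight arm: a straight bar of box section, 220 mm long (its x), 30 mm wide (y), 25 mm high (z), 0.37 to 0.94 kg. Origin at the middle of its underside; +x to the end with a flat square plate, -x to the end that is a round upright bush. Loaded unevenly inside: its balance point cannot be seen and lies on the centreline up to 25 mm either way from mid-length.
- plate_face (a point): Centre of the flat face of the arm's plated end, 110 mm from mid-length, 12.5 mm above the underside. This end starts low, about 0.17 rad nose-down on the stand's rest, mid-length 41 to 47 mm from the fulcrum. Friction 0.4 to 0.6; it slides most freely pushed along its own slope. A pusher rubbing on the end keeps the arm from tipping until it is withdrawn.
- bush_end (a point): The outermost point of the arm's other end, the round bush (15 mm radius in plan, axis along the arm's z), 110 mm from mid-length, 12.5 mm above the underside. If the arm is slid too far, this end drops on the stand's other rest and can be pushed back from here.
- stand: The balancing stand, fixed to the bench. Origin on the bench under its middle, x along the slide, towards the side where the plated end starts. Base plate 270 (x) x 100 (y) x 12 mm. In its middle the fulcrum, a flat-topped upright 14 mm along x, 50 mm along y, top 55 mm above the bench. A lower rest stands on either side. A level arm has its underside at 55 mm and its top at 80 mm.
- fulcrum_top (a point): The middle of the fulcrum's flat top, 55 mm above the bench.
- rest (a point): Middle of the top of the rest on the +x side, 43 mm above the bench, 73 mm from the fulcrum (its twin is opposite): a bar 10 x 70 mm with two 10 mm guide pins at y = +22.5 and -22.5 mm, 75 mm above the bench, guiding the arm with 2.5 mm play each side. From its middle a very soft damped plunger (0.2 N) rises to 54.5 mm: rocking dies out within about a second.
- wide_eye: The wide lifting eye, which fits the arm: a U-shaped saddle open downwards, 44 mm long (x), 36 mm wide inside (y), legs 12 mm high, their feet flared out to 45 mm inside and 53 mm outside, under a 6 mm top, carrying an upright ring. 63 mm high, 0.12 kg. Origin midway between its feet. Stands loose on the bench. Seated astride the arm, its origin is 13 mm above the arm's underside.
- ring_centre (a point): Centre of the wide eye's upright ring, 40 mm above the eye's origin: 46 mm outside diameter, 12 mm thick; its flat faces look along the eye's +y and -y. Pinch it across these.
- narrow_eye: A look-alike lifting eye for narrower bars, with the same ring, length and height, but its saddle only 18 mm wide inside, 35 mm over its flared feet. Does not fit the arm. To be left alone. Origin midway between its feet.
- mug: A mug, 67 x 96 x 98 mm with its handle; origin under its middle. Leave alone.
- tape_roll: A roll of masking tape lying flat, 100 mm diameter, 24 mm high. Leave alone.
- paste_tin: A round tin with a lid, 69 mm diameter, 46 mm high. Leave alone.
- magnet: A flat triangular welding magnet, 81 x 81 x 15 mm. Leave alone.
- tape_measure: A tape measure, 72 x 79 x 36 mm. Leave alone.
There are look-alikes about, which are no part of the job. Leave any orange or turquoise look-alike of the wide_eye alone.

How it is judged:
By the outcome, as a careful person would: the job done as asked, in the order asked, and still so for the second after the job is handed in, with the robot touching nothing.
It also fails if it takes over 67 s, if anything falls off the work surface, if the arm or the gripper's body presses on something with over 40 N, if the wrist force passes 120 N, or if a joint passes its speed limit or range.

## Robot

A 6-joint arm with a two-finger parallel gripper is mounted at the origin on a cart in front of the work surface, level with it; the furniture and walls round the work are solid. World frame = base frame: x ahead of the robot, y to its left, z up, the work surface at z = 0. Lengths are in mm, angles in rad, forces in N, time in s.
With the tool pointing down it reaches from about 350 to 775 mm from the base axis. Payload 7.3 kg.
Tool frame: the origin (TCP) lies at the very end of the fingers, on their centre line; the grasp point (between the pads) lies 19 mm behind it; z points along the fingers, y is the line along which they close (so a half turn about z gives the same grasp; the last joint's range is limited). The gripper opens to 92 mm and grips with 3 to 60 N. Pads are 19 mm wide; open, the fingers measure 130 mm over their backs; the gripper's body (75 mm by 190 mm) begins 47 mm behind the grasp point.
Start: joints at [1.016, 0.342, 1.524, -0, 1.275, -0.146], TCP at [208.68, 481.765, 226.741] pointing down, gripper open.
Joint ranges: [-2.53, 2.53], [-0.77, 2.02], [0.04, 2.7], [-1, 4.14], [0.28, 2.66], [-3.11, 3.11]. Speed limits (rad/s): [2.57, 2.57, 3.14, 3.14, 3.14, 3.14].

## Interface

Orientations are given as [roll, pitch, yaw] about the fixed x, y, z axes, in that order (R = Rz(yaw) Ry(pitch) Rx(roll)).
In Python, from plant import bot gives the robot as it stands.
- The arm moves only by the tool jog_arm, never from a script. Its argument "targets" is a list of rows, each an object with "xyz": the shift along the tool's x, y, z as a fraction of full scale, a list of three; "spin": the turn about the tool's z as a fraction of full scale. In form: [{"xyz": [x, y, z], "spin": spin}, ...]. A call has exactly 10 rows; each row shifts and turns the commanded pose from where the row before left it, along the tool's axes as they then stand; what a row does not reach is not made up. Full scale, the value 1, is 80 mm for a shift and 0.1 rad for a turn. A row lasts 1/8 s, in which the tool goes at most 62.5 mm and 10.7 degrees, less where a joint would pass 70% of its speed; a pose out of reach is approached as far as the arm can. A call with a number of a shift or a turn outside -1 to 1 is refused whole. A call with a gripper value outside its range is refused whole. "gripper" is the opening in per cent of the stroke, from 0 (shut) to 100 (fully open), set as the call begins (left out, the last holds). The fingers move at their own pace and stop on an object; the grip force is fixed at half the most. Time passes only in rows, so rows that do not move let the fingers close, or fill a call up. It gives the time, the measured TCP pose, the force, the opening and the grip force at its end, in the units of the state.
- bot.get_obs(): the state, without advancing time (a new reading comes with each control period).
- bot.capture(name): name is "side" or "top" or "wrist"; returns the picture (400x640x3 uint8, blue, green, red); there is no depth.
- bot.get_calibration(name): a dict with "vfov" (degrees; the focal length in pixels is half the picture's height over the tangent of half this angle, whatever the lens; pixels are square), "cx", "cy" (the principal point, pixels), "eye" and "rotation" of the camera in the world. Camera axes: x right, y down, z forward; pixel columns grow to the right and rows downward; lengths in mm; the calibration is good to about 2 mm. A picture is of the moment at which its call begins: read the wrist's pose just before it. get_calibration takes no time and is no camera call; for the wrist camera it gives the pose at the moment of the call.
- bot.close_job(): hands the job in; it is judged then, once.
The state is a dict: "time": time; "joint_positions": joint angles; "dq": joint speeds; "tau": joint torques, N m; "tool_pos": TCP position; "tcp_rot": TCP orientation; "contact_force": force on the tool from outside, world axes, zero at the start; "moment": the same for the moment, N m; "grip_width": finger opening in mm; "finger_force": force on a finger pad.
Only numpy, scipy, OpenCV 4.12 (cv2) and the standard library are available. Lean on these libraries where they do the work, as an engineer would, in place of code of your own. Each camera call takes 0.05 s, during which the arm holds its last target. There are 200 camera calls.

## Working session

There is one attempt and no reset: what is moved stays moved. The work goes in short steps, Python scripts to look and compute and a tool call to move; the robot and the scene stay as the last step left them, time stands still between calls to the robot, and variables do not carry over. Pictures are saved under pics/ and viewed, at most 10 in all, crops included, and the job is handed in when it is done.

Besides the shell and the picture viewer there is one more tool, called after ">>>" by a JSON object that holds its "fn" and its "kwargs", one argument or row to a line. jog_arm: Moves the arm, as the interface text tells. Shift numbers are shares of 80 mm and turn numbers shares of 0.1 rad, none past 1 either way. Its arguments: {"type":"object","properties":{"targets":{"type":"array","items":{"type":"object","properties":{"xyz":{"type":"array","items":{"type":"number"}},"spin":{"type":"number"}}}},"gripper":{"type":"number"}},"required":["targets"]}

```bash
ls; mkdir -p pics
python3 - <<'E'
from plant import bot
import cv2
print(bot.get_obs())
for n in("top","side"):
    print(n,bot.get_calibration(n)); cv2.imwrite(f"pics/{n}0.png",bot.capture(n))
E
```

```text
pics
{'time': 0.0, 'joint_positions': array([ 1.01597207e+00,  3.42734970e-01,  1.52503755e+00,  1.79960152e-06,
        1.27536965e+00, -1.46019908e-01]), 'dq': array([ 0.00077793, -0.00031368, -0.00038777,  0.00143873,  0.0009699 ,
        0.00133101]), 'tau': array([-2.13258623e-03, -4.31236410e+01, -2.44220728e+01,  7.18446798e-02,
        5.58802695e-02, -1.16860128e-04]), 'tool_pos': array([208.4654962 , 481.39273504, 226.0314297 ]), 'tcp_rot': array([-3.14005987e+00, -2.27160691e-04,  2.73278761e+00]), 'contact_force': array([-0.39985807,  0.0870385 ,  0.03240014]), 'moment': array([ 0.03118234, -0.0400684 ,  0.02177596]), 'finger_force': 0.0, 'grip_width': 91.85465737590224}
top {'vfov': 42.98895977176329, 'cx': 317.0118612789846, 'cy': 195.91295424090686, 'eye': array([ 359.54994624,   66.97750743, 1280.7718571 ]), 'rotation': array([-3.00435741,  0.0109691 , -1.5950859 ])}
side {'vfov': 44.64921871965335, 'cx': 327.0988049822007, 'cy': 204.65899132681633, 'eye': array([ 516.81580081, -935.55255859,  750.20345583]), 'rotation': array([-2.16172435e+00,  6.33544055e-04, -3.31213831e-02])}
```

View pics/top0.png

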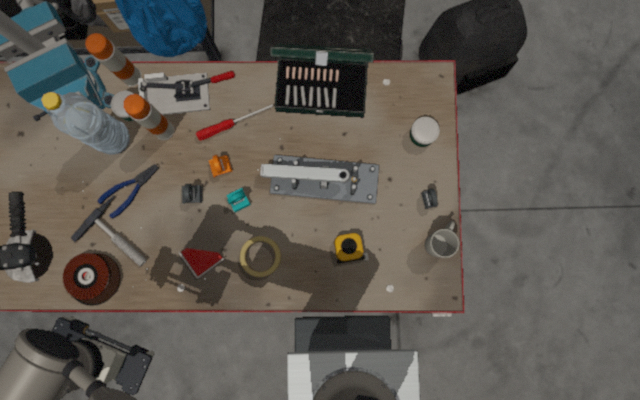

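View pics/side0.png

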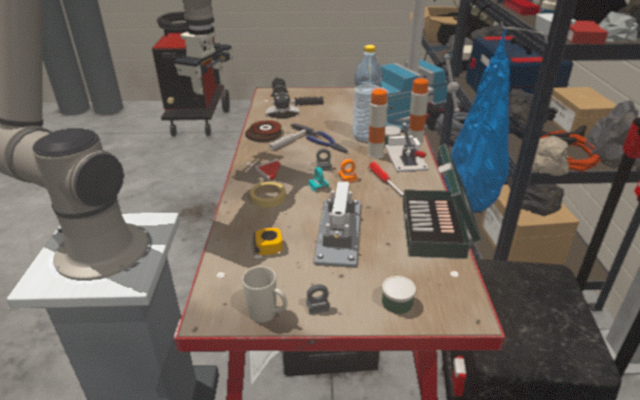

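The top view shows the stand at about (324,180), with the arm's plated end left at (263,170) and its bush at (344,175). There are grey eyes at (192,192) and (429,196). I'll enlarge these.

```bash
cat > h.py <<'E'
import numpy as np, cv2
from scipy.spatial.transform import Rotation as R
from plant import bot
def cam(n):
    c=bot.get_calibration(n); f=200/np.tan(np.radians(c['vfov'])/2)
    return f,c['cx'],c['cy'],np.array(c['eye']),R.from_euler('xyz',c['rotation']).as_matrix()
def px2w(n,u,v,z,C=None):
    f,cx,cy,e,M=C or cam(n); d=M@np.array([(u-cx)/f,(v-cy)/f,1]); return e+d*(z-e[2])/d[2]
def w2px(n,p,C=None):
    f,cx,cy,e,M=C or cam(n); q=M.T@(np.array(p)-e); return np.array([cx+f*q[0]/q[2],cy+f*q[1]/q[2]])
E
python3 - <<'E'
from h import *
t=cv2.imread('pics/top0.png'); s=cv2.imread('pics/side0.png')
def c(im,x,y,w,h,k): return cv2.resize(im[y:y+h,x:x+w],(w*k,h*k),interpolation=cv2.INTER_CUBIC)
o=np.zeros((600,800,3),np.uint8)
a=c(t,255,145,130,65,6); o[:390,:780]=a
for i,(im,x,y) in enumerate([(t,175,175),(t,412,178),(s,305,140),(s,300,280)]):
    b=c(im,x,y,40,40,5); o[395:595,i*200:i*200+200]=b
cv2.imwrite('pics/crop1.png',o)
for u,v in((324,178),(192,192),(429,196),(263,170),(344,175)): print(px2w('top',u,v,20 if u not in(263,344) else 60))
E
```

```text
[579.02805892  57.87687341  20.        ]
[552.01094854 390.74013833  20.        ]
[ 526.51799892 -203.31487965   20.        ]
[595.82437726 206.83457068  60.        ]
[578.20723653   9.21074323  60.        ]
```

View pics/crop1.png

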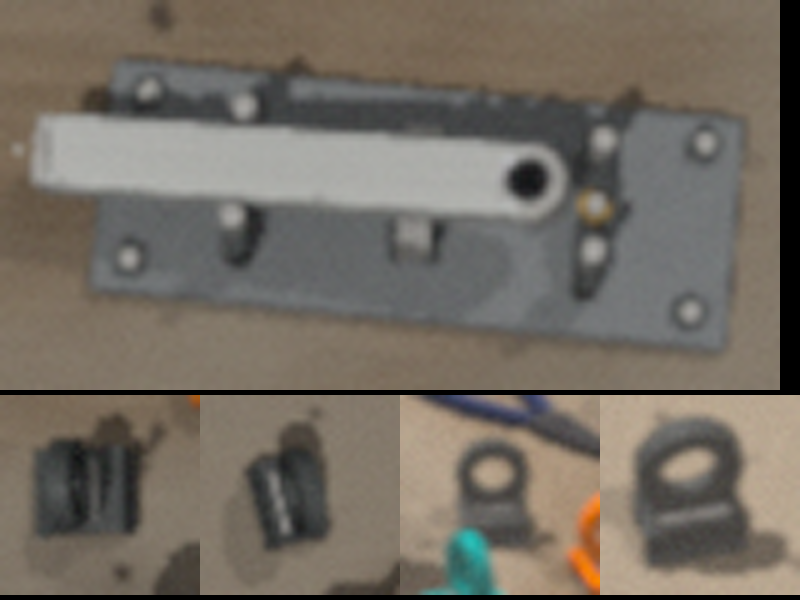

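The wide eye is the left one at px (192,192), about 52 mm across the feet. The one on the right is narrow. Next I fit the stand, arm and eye poses.

Run:
```python
from h import *
from scipy.optimize import least_squares
C=cam('top')
def fu(X,Y): return ((X+.5)/6-.5+255,(Y+.5)/6-.5+145)
obs=[((135,50,12),(92,292)),((135,-50,12),(0,0))]
# stand x -> image left ; stand y: world? x_s ~ +Y_world => y_s ~ -X_world (image down)
O=[((135,-50,12),(120,62)),((-135,-50,12),(745,117)),((-135,50,12),(725,348)),((135,50,12),(92,292)),
((73,-22.5,75),(245,106)),((73,22.5,75),(232,215)),((-73,-22.5,75),(604,140)),((-73,22.5,75),(593,250))]
def T(p,q): c,s=np.cos(p[2]),np.sin(p[2]); return (p[0]+c*q[0]-s*q[1],p[1]+s*q[0]+c*q[1],q[2])
f=lambda p:np.concatenate([w2px('top',T(p,q),C)-fu(*o) for q,o in O])
r=least_squares(f,[580,58,1.6],x_scale=[10,10,.1]); print(r.x,np.round(r.fun,1))
P=r.x
inv=lambda w:(np.cos(P[2])*(w[0]-P[0])+np.sin(P[2])*(w[1]-P[1]),-np.sin(P[2])*(w[0]-P[0])+np.cos(P[2])*(w[1]-P[1]))
for X,Y,z in((36,115,53),(32,187,53),(528,180,87),(565,180,87),(300,128,68),(300,204,68)): print(np.round(inv(px2w('top',*fu(X,Y),z,C)),1))
# eye: feet outline in crop k=5 off(175,175), y0=395
def fe(X,Y): return ((X+.5)/5-.5+175,(Y-395+.5)/5-.5+175)
for X,Y,z in((36,532,18),(36,450,18),(137,530,0),(137,447,0),(60,437,63),(68,535,40)): print(np.round(px2w('top',*fe(X,Y),z,C),1))
```

```text
[578.82736017  56.92794484   1.45197614] [-1.1 -0.4  0.4  0.1  0.6  0.4 -0.6 -0.1 -0.1  0.   0.2  0.1  0.2 -0.2
  0.4 -0.1]
[159.5 -15.4]
[157.8  14.6]
[-43.3  -0.8]
[-57.9  -2.1]
[ 50.1 -17.1]
[47. 14.]
[527.6 416.7  18. ]
[569.3 417.2  18. ]
[529.7 370.1   0. ]
[572.5 370.4   0. ]
[568.  393.1  63. ]
[522.7 394.8  40. ]
```

>>> {"fn": "jog_arm", "kwargs": {
  "targets": [
    {"xyz": [-0.7,0,0],"spin": 1},
    {"xyz": [-0.7,0,0],"spin": 1},
    {"xyz": [-0.7,0,0],"spin": 1},
    {"xyz": [-0.7,0,0],"spin": 1},
    {"xyz": [0,0,0],"spin": 1},
    {"xyz": [0,0,0],"spin": 1},
    {"xyz": [0,0,0],"spin": 1},
    {"xyz": [0,0,0],"spin": 1},
    {"xyz": [0,0,0],"spin": 1},
    {"xyz": [0,0,0],"spin": 1}
  ],
  "gripper": 0
}}

```text
time: 1.35
tool_pos: [397.2, 363.6, 226.3]
tcp_rot: [-3.141, 0.0, 1.73]
contact_force: [0.2, -0.0, 0.5]
grip_width: 0.5
finger_force: 0.0
```

>>> {"fn": "jog_arm", "kwargs": {
  "targets": [
    {"xyz": [0,0,0.3],"spin": 1},
    {"xyz": [0,0,0.3],"spin": 1},
    {"xyz": [0,0,0.3],"spin": 0.78},
    {"xyz": [-0.284,0.679,0],"spin": 0},
    {"xyz": [-0.284,0.679,0],"spin": 0},
    {"xyz": [-0.284,0.679,0],"spin": 0},
    {"xyz": [-0.284,0.679,0],"spin": 0},
    {"xyz": [0,0,0.475],"spin": 0},
    {"xyz": [0,0,0.475],"spin": 0},
    {"xyz": [0,0,0.475],"spin": 0}
  ]
}}

```text
time: 2.6
tool_pos: [602.5, 248.0, 39.0]
tcp_rot: [-3.141, 0.0, 1.454]
contact_force: [0.5, 0.3, 0.7]
grip_width: 0.2
finger_force: 0.0
```

```bash
cat >> h.py <<'E'
P=np.array([578.83,56.93,1.452])
def inv(w): c,s=np.cos(P[2]),np.sin(P[2]); d=w[:2]-P[:2]; return np.array([c*d[0]+s*d[1],-s*d[0]+c*d[1]])
E
python3 - <<'E'
from h import *
o=bot.get_obs(); print(o['tool_pos'],o['tcp_rot'],inv(o['tool_pos']))
cv2.imwrite('pics/s1.png',bot.capture('side')); cv2.imwrite('pics/w1.png',bot.capture('wrist'))
s=cv2.imread('pics/s1.png'); w=cv2.imread('pics/w1.png')
im=np.zeros((600,800,3),np.uint8); im[:300,:480]=cv2.resize(w,(480,300)); im[300:,:]=cv2.resize(s[160:280,260:420],(800,600))[:300]
cv2.imwrite('pics/c2.png',im)
E
```

```text
[602.48364013 247.98738279  38.99968593] [-3.14075680e+00  2.21520871e-04  1.45433045e+00] [192.51417337  -0.84336188]
```

View pics/c2.png

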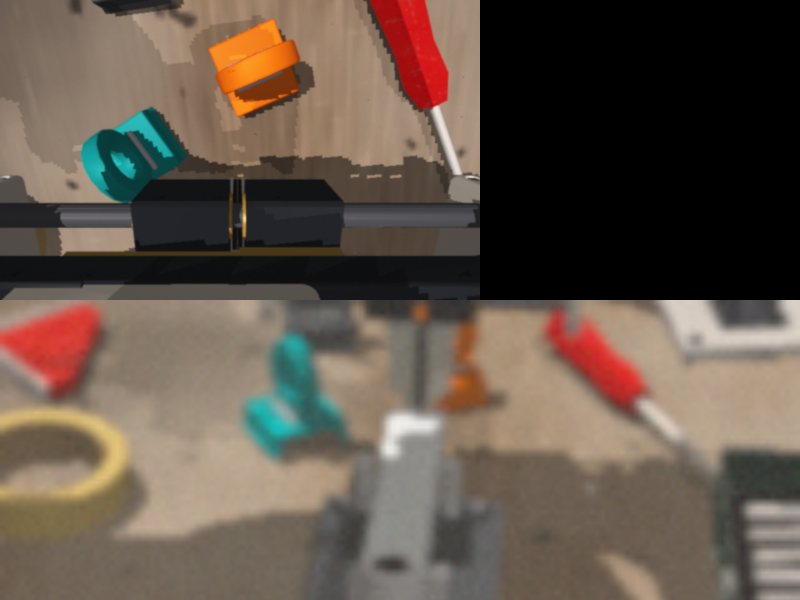

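The fingers are lined up behind the plated end: in the side crop the end is at about (410,420), and no clutter is in the way. I'll make the first approach and push, then withdraw.

>>> {"fn": "jog_arm", "kwargs": {
  "targets": [
    {"xyz": [-0.1,0,0],"spin": 0},
    {"xyz": [-0.1,0,0],"spin": 0},
    {"xyz": [-0.075,0,0],"spin": 0},
    {"xyz": [-0.03,0,-0.005],"spin": 0},
    {"xyz": [-0.03,0,-0.005],"spin": 0},
    {"xyz": [-0.03,0,-0.005],"spin": 0},
    {"xyz": [0.05,0,0],"spin": 0},
    {"xyz": [0.05,0,0],"spin": 0},
    {"xyz": [0,0,0],"spin": 0},
    {"xyz": [0,0,0],"spin": 0}
  ]
}}

```text
time: 3.95
tool_pos: [600.2, 227.2, 41.8]
tcp_rot: [-3.141, 0.0, 1.455]
contact_force: [0.4, -0.1, 0.6]
grip_width: 0.4
finger_force: 0.0
```

```bash
cat > m.py <<'E'
from h import *
import sys
def comp(g,th,x,y,w,h):
    m=(g[y:y+h,x:x+w]>th).astype(np.uint8); n,l,s,c=cv2.connectedComponentsWithStats(m,connectivity=4)
    i=1+np.argmax(s[1:,4]); return s[i]+[x,y,0,0,0],np.round(c[i]+[x,y],1)
t=bot.capture('top'); s=bot.capture('side'); n=sys.argv[1]
cv2.imwrite(f'pics/mt{n}.png',t); cv2.imwrite(f'pics/ms{n}.png',s)
def rep(t,s):
    g=cv2.cvtColor(t,6)
    print('top',*comp(g,140,255,150,120,60))
    # bush hole: dark blob in arm
    ys,xs=np.mgrid[165:190,310:360]; w=np.clip(70-g[165:190,310:360].astype(float),0,None)
    print('side',*comp(cv2.cvtColor(s,6),120,320,170,45,80))
if len(sys.argv)>2: rep(cv2.imread('pics/top0.png'),cv2.imread('pics/s1.png'))
rep(t,s); o=bot.get_obs(); print(o['time'],inv(o['tool_pos']),o['tool_pos'][2])
E
python3 m.py 1 x
```

```text
top [261 164  88  17 988] [301.5 172.1]
side [323 170  42  55 898] [342.6 190.4]
top [275 166  20  12 103] [282.5 173.5]
side [ 322  170   43   56 1027] [343.5 190.5]
4.05 [171.55880785  -1.08639512] 41.85223789982561
```

```bash
cat > v.py <<'E'
import cv2,sys,numpy as np
n=sys.argv[1]; t=cv2.imread(f'pics/mt{n}.png'); s=cv2.imread(f'pics/ms{n}.png')
im=np.zeros((600,800,3),np.uint8); im[:300,:780]=cv2.resize(t[150:200,255:385],(780,300)); im[300:,:400]=cv2.resize(s[165:240,300:400],(400,300))
if len(sys.argv)>2: im[300:,400:]=cv2.resize(cv2.imread('pics/'+sys.argv[2])[165:240,300:400],(400,300))
cv2.imwrite(f'pics/v{n}.png',im)
E
python3 v.py 1 side0.png
```

```text
(no output)
```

View pics/v1.png

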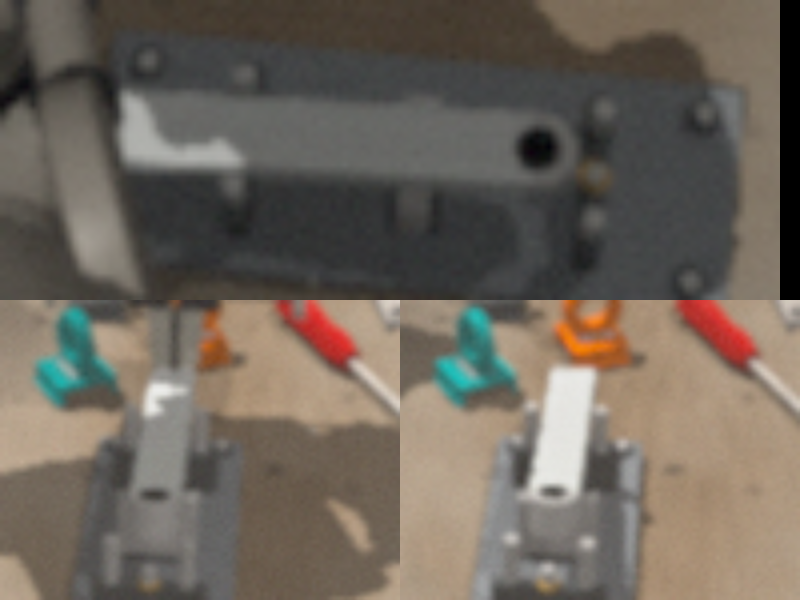

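Pushing works: the bush hole moved about 4 mm (crop x 528→538), and the arm is still nose-down. I'll track the hole in both cameras while stepping.

Create m.py:
```python
from h import *
import sys
def hole(g,x,y,w,h):
    a=g[y:y+h,x:x+w].astype(float); i=np.unravel_index(np.argmin(cv2.GaussianBlur(a,(0,0),1.2)),a.shape)
    yy,xx=np.mgrid[:h,:w]; k=np.clip(np.median(a)-15-a,0,None)*(np.hypot(yy-i[0],xx-i[1])<6)
    return np.round([(k*xx).sum()/k.sum()+x,(k*yy).sum()/k.sum()+y],2)
def rep(t,s): print('top',hole(cv2.cvtColor(t,6),328,164,36,20),'side',hole(cv2.cvtColor(s,6),332,206,16,26))
if __name__=='__main__':
    n=sys.argv[1]
    if len(sys.argv)>2:
        rep(cv2.imread('pics/top0.png'),cv2.imread('pics/side0.png')); rep(cv2.imread('pics/mt1.png'),cv2.imread('pics/ms1.png'))
    t=bot.capture('top'); s=bot.capture('side'); cv2.imwrite(f'pics/mt{n}.png',t); cv2.imwrite(f'pics/ms{n}.png',s)
    rep(t,s); o=bot.get_obs(); print(round(o['time'],2),inv(o['tool_pos']),o['tool_pos'][2])
```

```text
(no output)
```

>>> {"fn": "jog_arm", "kwargs": {
  "targets": [
    {"xyz": [-0.05,0,0],"spin": 0},
    {"xyz": [-0.05,0,0],"spin": 0},
    {"xyz": [-0.02,0,-0.0034],"spin": 0},
    {"xyz": [-0.02,0,-0.0034],"spin": 0},
    {"xyz": [-0.02,0,-0.0034],"spin": 0},
    {"xyz": [0,0,0],"spin": 0},
    {"xyz": [0.1,0,0],"spin": 0},
    {"xyz": [0,0,0],"spin": 0},
    {"xyz": [0,0,0],"spin": 0},
    {"xyz": [0,0,0],"spin": 0}
  ]
}}

```text
time: 5.3
tool_pos: [599.6, 222.3, 42.6]
tcp_rot: [-3.141, 0.0, 1.455]
contact_force: [0.7, -0.0, -0.5]
grip_width: 0.4
finger_force: 0.0
```

```bash
python3 m.py 2 x
```

```text
top [342.57 174.54] side [335.12 228.12]
top [344.25 174.31] side [333.98 229.28]
top [346.66 174.51] side [334.05 229.25]
5.4 [166.68475122  -1.13751054] 42.699953451991306
```

>>> {"fn": "jog_arm", "kwargs": {
  "targets": [
    {"xyz": [-0.05,0,0],"spin": 0},
    {"xyz": [-0.05,0,0],"spin": 0},
    {"xyz": [-0.02,0,-0.0034],"spin": 0},
    {"xyz": [-0.02,0,-0.0034],"spin": 0},
    {"xyz": [-0.02,0,-0.0034],"spin": 0},
    {"xyz": [0,0,0],"spin": 0},
    {"xyz": [0.1,0,0],"spin": 0},
    {"xyz": [0,0,0],"spin": 0},
    {"xyz": [0,0,0],"spin": 0},
    {"xyz": [0,0,0],"spin": 0}
  ]
}}

```text
time: 6.65
tool_pos: [599.1, 217.5, 43.5]
tcp_rot: [-3.141, 0.0, 1.455]
contact_force: [0.1, -0.2, -0.3]
grip_width: 0.5
finger_force: 0.0
```

```bash
sed -i 's/332,206,16,26/332,208,14,15/' m.py; python3 m.py 3 x; python3 -c "
from m import *
rep(cv2.imread('pics/mt2.png'),cv2.imread('pics/ms2.png'))"
```

```text
top [342.57 174.54] side [344.56 220.56]
top [344.25 174.31] side [338.1  213.29]
top [348.89 174.51] side [337.95 215.24]
6.75 [161.93564642  -1.15027943] 43.5662786297165
top [346.66 174.51] side [337.98 214.29]
```

>>> {"fn": "jog_arm", "kwargs": {
  "targets": [
    {"xyz": [-0.05,0,0],"spin": 0},
    {"xyz": [-0.05,0,0],"spin": 0},
    {"xyz": [-0.02,0,-0.0034],"spin": 0},
    {"xyz": [-0.02,0,-0.0034],"spin": 0},
    {"xyz": [-0.02,0,-0.0034],"spin": 0},
    {"xyz": [0,0,0],"spin": 0},
    {"xyz": [0.1,0,0],"spin": 0},
    {"xyz": [0,0,0],"spin": 0},
    {"xyz": [0,0,0],"spin": 0},
    {"xyz": [0,0,0],"spin": 0}
  ]
}}

```text
time: 8.0
tool_pos: [598.6, 212.8, 44.3]
tcp_rot: [-3.141, 0.0, 1.455]
contact_force: [0.0, 0.7, -0.0]
grip_width: 0.3
finger_force: 0.0
```

```bash
python3 m.py 4
```

```text
top [350.84 174.48] side [337.97 216.16]
8.1 [157.13970906  -1.14782365] 44.36326066124045
```

>>> {"fn": "jog_arm", "kwargs": {
  "targets": [
    {"xyz": [-0.05,0,0],"spin": 0},
    {"xyz": [-0.05,0,0],"spin": 0},
    {"xyz": [-0.02,0,-0.0034],"spin": 0},
    {"xyz": [-0.02,0,-0.0034],"spin": 0},
    {"xyz": [-0.02,0,-0.0034],"spin": 0},
    {"xyz": [0,0,0],"spin": 0},
    {"xyz": [0.1,0,0],"spin": 0},
    {"xyz": [0,0,0],"spin": 0},
    {"xyz": [0,0,0],"spin": 0},
    {"xyz": [0,0,0],"spin": 0}
  ]
}}

```text
time: 9.35
tool_pos: [598.0, 208.0, 45.1]
tcp_rot: [-3.141, 0.0, 1.455]
contact_force: [0.2, -0.6, -0.0]
grip_width: 0.5
finger_force: 0.0
```

```bash
python3 m.py 5
```

```text
top [352.88 174.68] side [337.68 217.06]
9.45 [152.31046076  -1.17308151] 45.181817447151516
```

>>> {"fn": "jog_arm", "kwargs": {
  "targets": [
    {"xyz": [-0.05,0,0],"spin": 0},
    {"xyz": [-0.05,0,0],"spin": 0},
    {"xyz": [-0.02,0,-0.0034],"spin": 0},
    {"xyz": [-0.02,0,-0.0034],"spin": 0},
    {"xyz": [-0.02,0,-0.0034],"spin": 0},
    {"xyz": [0,0,0],"spin": 0},
    {"xyz": [0.1,0,0],"spin": 0},
    {"xyz": [0,0,0],"spin": 0},
    {"xyz": [0,0,0],"spin": 0},
    {"xyz": [0,0,0],"spin": 0}
  ]
}}

```text
time: 10.7
tool_pos: [597.5, 203.2, 46.0]
tcp_rot: [-3.141, 0.0, 1.455]
contact_force: [-0.0, 0.7, 1.0]
grip_width: 0.3
finger_force: 0.0
```

```bash
python3 m.py 6
```

```text
top [354.94 174.69] side [337.63 217.97]
10.8 [147.52217424  -1.18926638] 45.99809103923415
```

>>> {"fn": "jog_arm", "kwargs": {
  "targets": [
    {"xyz": [-0.05,0,0],"spin": 0},
    {"xyz": [-0.05,0,0],"spin": 0},
    {"xyz": [-0.02,0,-0.0034],"spin": 0},
    {"xyz": [-0.02,0,-0.0034],"spin": 0},
    {"xyz": [-0.02,0,-0.0034],"spin": 0},
    {"xyz": [0,0,0],"spin": 0},
    {"xyz": [0.1,0,0],"spin": 0},
    {"xyz": [0,0,0],"spin": 0},
    {"xyz": [0,0,0],"spin": 0},
    {"xyz": [0,0,0],"spin": 0}
  ]
}}

```text
time: 12.05
tool_pos: [596.9, 198.5, 46.8]
tcp_rot: [-3.141, 0.0, 1.455]
contact_force: [0.1, 0.8, 0.6]
grip_width: 0.1
finger_force: 0.0
```

```bash
python3 m.py 7
```

```text
top [357.   174.84] side [337.49 218.96]
12.15 [142.74130038  -1.17825568] 46.81789270360123
```

>>> {"fn": "jog_arm", "kwargs": {
  "targets": [
    {"xyz": [-0.05,0,0],"spin": 0},
    {"xyz": [-0.05,0,0],"spin": 0},
    {"xyz": [-0.02,0,-0.0034],"spin": 0},
    {"xyz": [-0.02,0,-0.0034],"spin": 0},
    {"xyz": [-0.02,0,-0.0034],"spin": 0},
    {"xyz": [0,0,0],"spin": 0},
    {"xyz": [0.1,0,0],"spin": 0},
    {"xyz": [0,0,0],"spin": 0},
    {"xyz": [0,0,0],"spin": 0},
    {"xyz": [0,0,0],"spin": 0}
  ]
}}

```text
time: 13.4
tool_pos: [596.3, 193.7, 47.6]
tcp_rot: [-3.141, 0.0, 1.455]
contact_force: [0.1, 0.1, -0.0]
grip_width: 0.4
finger_force: 0.0
```

```bash
python3 m.py 8
```

```text
top [359.06 174.93] side [337.38 219.84]
13.5 [137.91303681  -1.22142775] 47.64079242104454
```

>>> {"fn": "jog_arm", "kwargs": {
  "targets": [
    {"xyz": [-0.05,0,0],"spin": 0},
    {"xyz": [-0.05,0,0],"spin": 0},
    {"xyz": [-0.02,0,-0.0034],"spin": 0},
    {"xyz": [-0.02,0,-0.0034],"spin": 0},
    {"xyz": [-0.02,0,-0.0034],"spin": 0},
    {"xyz": [0,0,0],"spin": 0},
    {"xyz": [0.1,0,0],"spin": 0},
    {"xyz": [0,0,0],"spin": 0},
    {"xyz": [0,0,0],"spin": 0},
    {"xyz": [0,0,0],"spin": 0}
  ]
}}

```text
time: 14.75
tool_pos: [595.8, 188.9, 48.4]
tcp_rot: [-3.142, 0.0, 1.455]
contact_force: [0.8, -0.3, 0.3]
grip_width: 0.7
finger_force: 0.0
```

```bash
sed -i 's/332,208,14,15/332,212,12,18/' m.py; python3 m.py 9
```

```text
top [360.82 175.04] side [337.28 220.84]
14.85 [133.1223634   -1.22759545] 48.45970904472795
```

>>> {"fn": "jog_arm", "kwargs": {
  "targets": [
    {"xyz": [-0.05,0,0],"spin": 0},
    {"xyz": [-0.05,0,0],"spin": 0},
    {"xyz": [-0.02,0,-0.0034],"spin": 0},
    {"xyz": [-0.02,0,-0.0034],"spin": 0},
    {"xyz": [-0.02,0,-0.0034],"spin": 0},
    {"xyz": [0,0,0],"spin": 0},
    {"xyz": [0.1,0,0],"spin": 0},
    {"xyz": [0,0,0],"spin": 0},
    {"xyz": [0,0,0],"spin": 0},
    {"xyz": [0,0,0],"spin": 0}
  ]
}}

```text
time: 16.1
tool_pos: [595.2, 184.2, 49.2]
tcp_rot: [-3.141, 0.0, 1.455]
contact_force: [-0.4, -0.4, 0.5]
grip_width: 0.3
finger_force: 0.0
```

```bash
sed -i 's/328,164,36,20/336,165,42,20/' m.py; python3 m.py 10; python3 v.py 10 ms8.png; python3 -c "
from m import *
rep(cv2.imread('pics/mt9.png'),cv2.imread('pics/ms9.png'))"
```

```text
top [363.08 175.25] side [337.03 221.85]
16.2 [128.31415131  -1.23098533] 49.26145571525767
top [361.02 175.05] side [337.28 220.84]
```

>>> {"fn": "jog_arm", "kwargs": {
  "targets": [
    {"xyz": [-0.05,0,0],"spin": 0},
    {"xyz": [-0.05,0,0],"spin": 0},
    {"xyz": [-0.02,0,-0.0034],"spin": 0},
    {"xyz": [-0.02,0,-0.0034],"spin": 0},
    {"xyz": [-0.02,0,-0.0034],"spin": 0},
    {"xyz": [0,0,0],"spin": 0},
    {"xyz": [0.1,0,0],"spin": 0},
    {"xyz": [0,0,0],"spin": 0},
    {"xyz": [0,0,0],"spin": 0},
    {"xyz": [0,0,0],"spin": 0}
  ]
}}

```text
time: 17.45
tool_pos: [594.7, 179.4, 50.0]
tcp_rot: [-3.141, 0.0, 1.455]
contact_force: [-0.2, -0.6, -0.7]
grip_width: 0.3
finger_force: 0.0
```

```bash
python3 m.py 11;  python3 v.py 11 ms8.png
```

```text
top [365.21 175.29] side [337.04 222.68]
17.55 [123.53587704  -1.23576735] 50.07613926387931
```

View pics/v11.png

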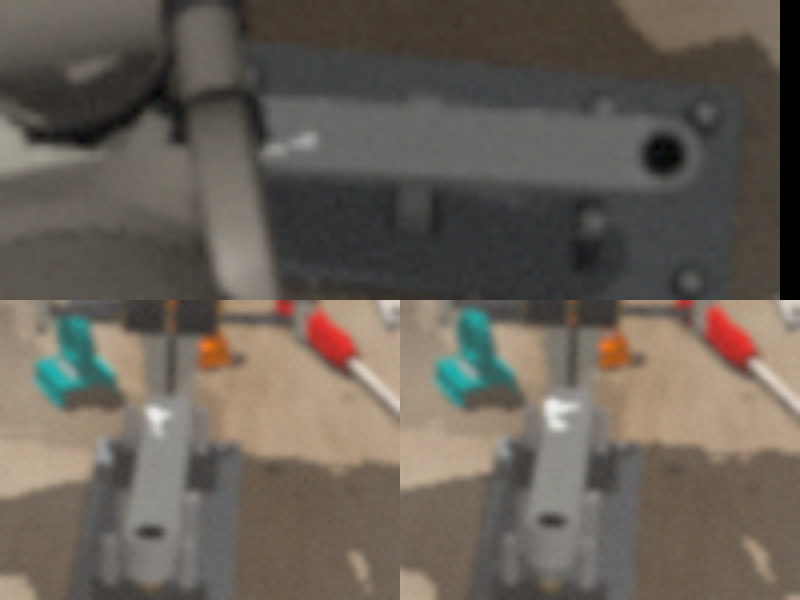

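The side crop shows the arm is still nose-down, its far end at the same height relative to the pins. I'll keep stepping.

>>> {"fn": "jog_arm", "kwargs": {
  "targets": [
    {"xyz": [-0.05,0,0],"spin": 0},
    {"xyz": [-0.05,0,0],"spin": 0},
    {"xyz": [-0.02,0,-0.0034],"spin": 0},
    {"xyz": [-0.02,0,-0.0034],"spin": 0},
    {"xyz": [-0.02,0,-0.0034],"spin": 0},
    {"xyz": [0,0,0],"spin": 0},
    {"xyz": [0.1,0,0],"spin": 0},
    {"xyz": [0,0,0],"spin": 0},
    {"xyz": [0,0,0],"spin": 0},
    {"xyz": [0,0,0],"spin": 0}
  ]
}}

```text
time: 18.8
tool_pos: [594.1, 174.6, 50.8]
tcp_rot: [-3.141, 0.0, 1.455]
contact_force: [0.1, 0.5, -0.1]
grip_width: 0.5
finger_force: 0.0
```

```bash
python3 m.py 12
```

```text
top [367.59 175.66] side [336.79 225.31]
18.9 [118.71431839  -1.25068897] 50.89710628185188
```

>>> {"fn": "jog_arm", "kwargs": {
  "targets": [
    {"xyz": [0.1,0,0],"spin": 0},
    {"xyz": [0,0,0],"spin": 0},
    {"xyz": [0,0,0],"spin": 0},
    {"xyz": [0,0,0],"spin": 0},
    {"xyz": [0,0,0],"spin": 0},
    {"xyz": [0,0,0],"spin": 0},
    {"xyz": [0,0,0],"spin": 0},
    {"xyz": [0,0,0],"spin": 0},
    {"xyz": [0,0,0],"spin": 0},
    {"xyz": [0,0,0],"spin": 0}
  ]
}}

```text
time: 20.15
tool_pos: [595.1, 182.8, 50.9]
tcp_rot: [3.142, -0.0, 1.455]
contact_force: [-0.1, -0.3, -0.2]
grip_width: 0.4
finger_force: 0.0
```

```bash
sed -i 's/332,212,12,18/332,215,12,22/' m.py; python3 m.py 13;  python3 v.py 13 ms11.png
```

```text
top [368.79 176.86] side [336.59 231.42]
20.25 [126.87390969  -1.22940828] 50.8886559974694
```

View pics/v13.png

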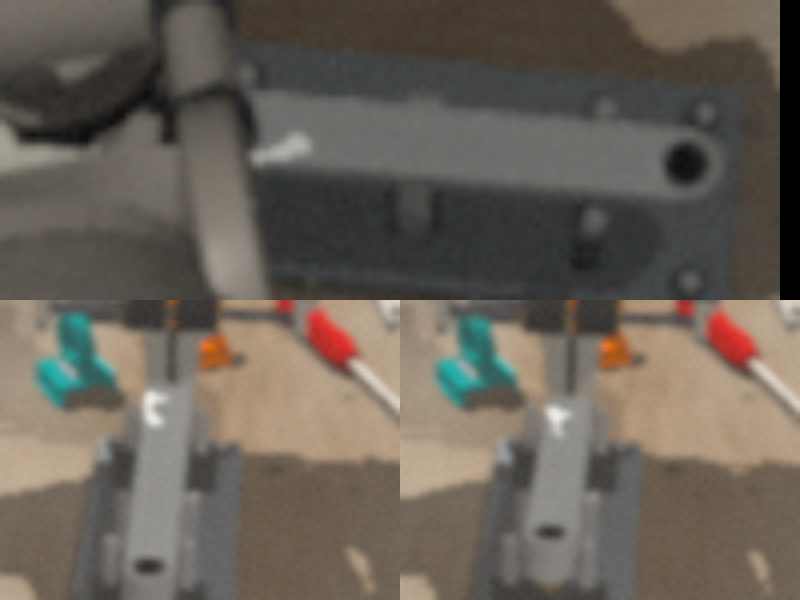

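The arm tipped up and lies level: the hole dropped about 8 px in the side view and the far end rose. I'll push about 5.5 mm more to centre the balance point.

>>> {"fn": "jog_arm", "kwargs": {
  "targets": [
    {"xyz": [-0.1,0,0],"spin": 0},
    {"xyz": [-0.1,0,0],"spin": 0},
    {"xyz": [-0.022,0,0],"spin": 0},
    {"xyz": [-0.022,0,0],"spin": 0},
    {"xyz": [-0.022,0,0],"spin": 0},
    {"xyz": [-0.022,0,0],"spin": 0},
    {"xyz": [-0.022,0,0],"spin": 0},
    {"xyz": [0,0,0],"spin": 0},
    {"xyz": [0.1,0,0],"spin": 0},
    {"xyz": [0.3,0,0],"spin": 0}
  ]
}}

```text
time: 21.5
tool_pos: [596.0, 189.8, 50.7]
tcp_rot: [-3.141, 0.001, 1.453]
contact_force: [0.6, -0.0, -0.2]
grip_width: 0.5
finger_force: 0.0
```

```bash
python3 m.py 14
```

```text
top [371.68 177.02] side [336.51 233.47]
21.6 [136.87239645  -0.95346568] 50.762456057715596
```

```bash
cat >> h.py <<'E'
def plan(p,psi,dst,dpsi,n,k0=0):
    "rows shifting p->dst (xy) over rows k0..n-1 while turning by dpsi over n rows"
    d=(np.array(dst)-p[:2])/(n-k0)/80
    for k in range(n):
        a=psi+dpsi*k/n; e=d if k>=k0 else d*0
        print(k,np.round([e@[np.cos(a),np.sin(a)],e@[np.sin(a),-np.cos(a)]],3),'spin',round(-dpsi/n/.1,3))
E
python3 -c "
from h import *
o=bot.get_obs(); plan(o['tool_pos'],o['tcp_rot'][2],[470,397],-1.0,10,2)"
```

```text
0 [0. 0.] spin 1.0
1 [0. 0.] spin 1.0
2 [ 0.243 -0.286] spin 1.0
3 [ 0.213 -0.309] spin 1.0
4 [ 0.181 -0.328] spin 1.0
5 [ 0.148 -0.345] spin 1.0
6 [ 0.112 -0.358] spin 1.0
7 [ 0.076 -0.367] spin 1.0
8 [ 0.039 -0.373] spin 1.0
9 [ 0.002 -0.375] spin 1.0
```

>>> {"fn": "jog_arm", "kwargs": {
  "targets": [
    {"xyz": [0,0,-0.6],"spin": 1},
    {"xyz": [0,0,-0.6],"spin": 1},
    {"xyz": [0.243,-0.286,-0.6],"spin": 1},
    {"xyz": [0.213,-0.309,0],"spin": 1},
    {"xyz": [0.181,-0.328,0],"spin": 1},
    {"xyz": [0.148,-0.345,0],"spin": 1},
    {"xyz": [0.112,-0.358,0],"spin": 1},
    {"xyz": [0.076,-0.367,0],"spin": 1},
    {"xyz": [0.039,-0.373,0],"spin": 1},
    {"xyz": [0.002,-0.375,0],"spin": 1}
  ],
  "gripper": 45
}}

```text
time: 22.85
tool_pos: [469.4, 395.7, 194.7]
tcp_rot: [3.141, 0.0, 0.452]
contact_force: [0.0, 0.4, 0.1]
grip_width: 41.4
finger_force: 0.0
```

>>> {"fn": "jog_arm", "kwargs": {
  "targets": [
    {"xyz": [0,0,0],"spin": 1},
    {"xyz": [0,0,0],"spin": 1},
    {"xyz": [0,0,0],"spin": 1},
    {"xyz": [0,0,0],"spin": 1},
    {"xyz": [0,0,0],"spin": 0.53},
    {"xyz": [0,0,0],"spin": 0},
    {"xyz": [0,0,0],"spin": 0},
    {"xyz": [0,0,0],"spin": 0},
    {"xyz": [0,0,0],"spin": 0},
    {"xyz": [0,0,0],"spin": 0}
  ]
}}

```text
time: 24.1
tool_pos: [470.3, 394.5, 194.9]
tcp_rot: [-3.142, -0.0, 0.002]
contact_force: [-0.1, 0.3, -0.4]
grip_width: 41.8
finger_force: 0.0
```

Run:
```python
from h import *
o=bot.get_obs(); C=cam('wrist'); w=bot.capture('wrist'); print(o['tool_pos'],o['tcp_rot'],C[:3],C[3],C[4].tolist())
np.save('cw.npy',np.concatenate([C[:3],C[3],C[4].ravel()]))
cv2.imwrite('pics/w2.png',w); t=bot.capture('top'); s=bot.capture('side'); cv2.imwrite('pics/mt15.png',t); cv2.imwrite('pics/ms15.png',s)
p=w2px('wrist',[551,397,30],C); print(p)
x=int(np.clip(p[0]-70,0,500)); y=int(np.clip(p[1]-75,0,250)); print(x,y)
im=np.zeros((600,800,3),np.uint8); im[:420,:]=cv2.resize(cv2.resize(w[y:y+150,x:x+140],None,fx=3,fy=3)[:420],(420,420)) [:, :1].repeat(800,1)*0
im[:450,:420]=cv2.resize(w[y:y+150,x:x+140],(420,450)); im[:240,420:]=cv2.resize(w,(380,240)); im[240:450,420:]=cv2.resize(s[165:245,310:400],(380,210)); im[450:600,:390]=cv2.resize(t[150:200,255:385],(390,150))
cv2.imwrite('pics/v15.png',im)
import m; m.rep(t,s)
```

```text
[470.34868471 394.48601028 194.8872109 ] [-3.14158196e+00 -9.95364679e-06  1.93513598e-03] (np.float64(352.18730090647813), 316.08544597673, 203.31415645315826) [539.39338611 395.17504093 352.98386748] [[0.003207743336094882, -0.9661692616614855, -0.25788886793188504], [-0.9999944220432978, -0.0033392659100514917, 7.201022484334962e-05], [-0.0009307335710357079, 0.25788719844862695, -0.9661745839191476]]
[314.39085551  95.61396305]
244 20
top [371.83 176.98] side [336.71 233.65]
```

View pics/v15.png

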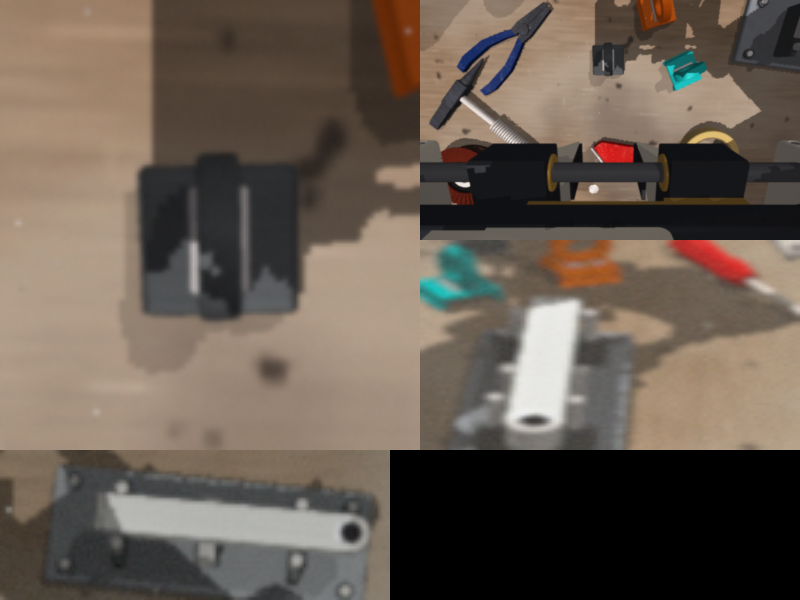

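The arm is stable and looks level. In the wrist crop the wide eye shows its feet at x 140–298 and y 165–316, with the ring at x 196–242.

Run:
```python
from h import *
a=np.load('cw.npy'); C=(a[0],a[1],a[2],a[3:6],a[6:].reshape(3,3))
f=lambda X,Y:((X+.5)/3-.5+244,(Y+.5)/3-.5+20)
for X,Y,z in((140,240,0),(298,240,0),(219,316,0),(219,165,18),(219,240,50),(142,170,0),(142,314,0),(295,166,0),(298,312,0),(196,240,63),(242,240,63),(198,170,55),(200,310,55),(219,155,55),(219,318,35)): print((X,Y),z,np.round(px2w('wrist',*f(X,Y),z,C),1))
# arm level check: project hole centre(mid -95) for level/tilt
ct=cam('top'); cs=cam('side')
c,s=np.cos(P[2]),np.sin(P[2])
for x in(-110,-112,-114,-116):
  for z in(80,78,82,74): 
    w=[P[0]+c*x,P[1]+s*x,z]; print(x,z,np.round(w2px('top',w,ct),1),np.round(w2px('side',w,cs),1))
```

```text
(140, 240) 0 [548.3 420.3   0. ]
(298, 240) 0 [548.4 369.6   0. ]
(219, 316) 0 [524.5 394.9   0. ]
(219, 165) 18 [569.4 395.1  18. ]
(219, 240) 50 [547.1 395.   50. ]
(142, 170) 0 [569.5 419.3   0. ]
(142, 314) 0 [525.1 420.    0. ]
(295, 166) 0 [570.8 371.1   0. ]
(298, 312) 0 [525.9 369.1   0. ]
(196, 240) 63 [546.7 401.1  63. ]
(242, 240) 63 [546.8 389.   63. ]
(198, 170) 55 [564.8 400.7  55. ]
(200, 310) 55 [528.5 400.2  55. ]
(219, 155) 55 [568.6 395.1  55. ]
(219, 318) 35 [525.4 394.9  35. ]
-110 80 [370.2 178. ] [335.9 232.7]
-110 78 [370.1 178.1] [335.9 233.4]
-110 82 [370.3 177.8] [336. 232.]
-110 74 [370.  178.4] [335.9 234.8]
-112 80 [371. 178.] [335.9 233.2]
-112 78 [370.9 178.2] [335.9 233.9]
-112 82 [371.1 177.9] [335.9 232.5]
-112 74 [370.8 178.5] [335.9 235.3]
-114 80 [371.9 178.1] [335.8 233.8]
-114 78 [371.8 178.3] [335.8 234.5]
-114 82 [371.9 178. ] [335.8 233.1]
-114 74 [371.6 178.5] [335.8 235.9]
-116 80 [372.7 178.2] [335.8 234.3]
-116 78 [372.6 178.3] [335.8 235. ]
-116 82 [372.8 178. ] [335.8 233.6]
-116 74 [372.4 178.6] [335.7 236.4]
```

>>> {"fn": "jog_arm", "kwargs": {
  "targets": [
    {"xyz": [0.482,-0.003,0.3],"spin": 0},
    {"xyz": [0.482,-0.003,0.3],"spin": 0},
    {"xyz": [0,0,0.45],"spin": 0},
    {"xyz": [0,0,0.45],"spin": 0},
    {"xyz": [0,0,0.45],"spin": 0},
    {"xyz": [0,0,0.1],"spin": 0},
    {"xyz": [0,0,0.105],"spin": 0},
    {"xyz": [0,0,0],"spin": 0},
    {"xyz": [0,0,0],"spin": 0},
    {"xyz": [0,0,0],"spin": 0}
  ]
}}

```text
time: 25.5
tool_pos: [547.9, 395.4, 23.6]
tcp_rot: [-3.141, -0.001, 0.002]
contact_force: [0.4, -0.3, 0.2]
grip_width: 41.4
finger_force: 0.0
```

>>> {"fn": "jog_arm", "kwargs": {
  "targets": [
    {"xyz": [0,0,0],"spin": 0},
    {"xyz": [0,0,0],"spin": 0},
    {"xyz": [0,0,0],"spin": 0},
    {"xyz": [0,0,0],"spin": 0},
    {"xyz": [0,0,0],"spin": 0},
    {"xyz": [0,0,0],"spin": 0},
    {"xyz": [0,0,-0.2],"spin": 0},
    {"xyz": [0,0,-0.5],"spin": 0},
    {"xyz": [0,0,-0.5],"spin": 0},
    {"xyz": [0,0,-0.5],"spin": 0}
  ],
  "gripper": 0
}}

```text
time: 26.75
tool_pos: [547.5, 395.1, 161.0]
tcp_rot: [-3.141, -0.001, 0.002]
contact_force: [-0.4, 0.8, -1.6]
grip_width: 11.8
finger_force: 30.0
```

```bash
python3 -c "
from h import *
o=bot.get_obs(); plan(o['tool_pos'],o['tcp_rot'][2],[555,110],1.0,10); plan([555,110],1.002,[568.2,-32.4],.45,5)"
```

```text
0 [0.009 0.356] spin -1.0
1 [-0.027  0.356] spin -1.0
2 [-0.062  0.351] spin -1.0
3 [-0.097  0.343] spin -1.0
4 [-0.131  0.332] spin -1.0
5 [-0.163  0.317] spin -1.0
6 [-0.194  0.299] spin -1.0
7 [-0.223  0.278] spin -1.0
8 [-0.25   0.255] spin -1.0
9 [-0.274  0.228] spin -1.0
0 [-0.282  0.22 ] spin -0.9
1 [-0.301  0.193] spin -0.9
2 [-0.317  0.165] spin -0.9
3 [-0.331  0.136] spin -0.9
4 [-0.341  0.106] spin -0.9
```

>>> {"fn": "jog_arm", "kwargs": {
  "targets": [
    {"xyz": [0.009,0.356,-0.4],"spin": -1},
    {"xyz": [-0.027,0.356,0],"spin": -1},
    {"xyz": [-0.062,0.351,0],"spin": -1},
    {"xyz": [-0.097,0.343,0],"spin": -1},
    {"xyz": [-0.131,0.332,0],"spin": -1},
    {"xyz": [-0.163,0.317,0],"spin": -1},
    {"xyz": [-0.194,0.299,0],"spin": -1},
    {"xyz": [-0.223,0.278,0],"spin": -1},
    {"xyz": [-0.25,0.255,0],"spin": -1},
    {"xyz": [-0.274,0.228,0],"spin": -1}
  ]
}}

```text
time: 28.0
tool_pos: [555.0, 109.1, 191.7]
tcp_rot: [3.14, -0.001, 1.005]
contact_force: [0.7, 0.8, -1.3]
grip_width: 11.6
finger_force: 30.0
```

>>> {"fn": "jog_arm", "kwargs": {
  "targets": [
    {"xyz": [-0.282,0.22,0],"spin": -0.9},
    {"xyz": [-0.301,0.193,0],"spin": -0.9},
    {"xyz": [-0.317,0.165,0],"spin": -0.9},
    {"xyz": [-0.331,0.136,0],"spin": -0.9},
    {"xyz": [-0.341,0.106,0],"spin": -0.9},
    {"xyz": [0,0,0],"spin": 0},
    {"xyz": [0,0,0],"spin": 0},
    {"xyz": [0,0,0],"spin": 0},
    {"xyz": [0,0,0],"spin": 0},
    {"xyz": [0,0,0],"spin": 0}
  ]
}}

```text
time: 29.25
tool_pos: [568.0, -32.0, 190.5]
tcp_rot: [3.142, -0.0, 1.452]
contact_force: [-0.5, 0.1, -1.5]
grip_width: 11.8
finger_force: 30.0
```

Run:
```python
from h import *
o=bot.get_obs(); C=cam('wrist'); w=bot.capture('wrist'); print(o['tool_pos'],o['tcp_rot'],inv(o['tool_pos']))
np.save('cw3.npy',np.concatenate([C[:3],C[3],C[4].ravel()])); cv2.imwrite('pics/w3.png',w)
c,s=np.cos(P[2]),np.sin(P[2]); q=w2px('wrist',[P[0],P[1],60],C); print(q)
cv2.imwrite('pics/v16.png',cv2.resize(w[:200,210:430],None,fx=3.6,fy=3,interpolation=2)[:600,:792])
```

```text
[568.04858114 -31.97256146 190.52909483] [ 3.14157162e+00 -1.31302472e-04  1.45232335e+00] [-89.55375973   0.16895744]
[316.70778467  83.26348965]
```

View pics/v16.png

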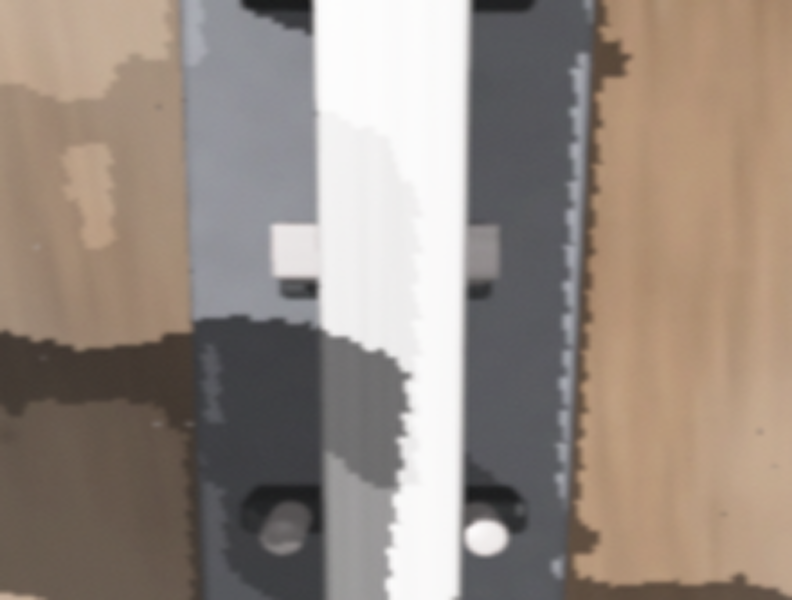

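The view shows the fulcrum top at crop x 271–500, y 223–278, and the arm edges there at x 318 and 468.

Run:
```python
from h import *
a=np.load('cw3.npy'); C=(a[0],a[1],a[2],a[3:6],a[6:].reshape(3,3))
def f(X,Y,z,t): print(t,np.round(inv(px2w('wrist',(X+.5)/3.6-.5+210,(Y+.5)/3-.5,z,C)),1))
f(385.5,250.5,55,'fulcrum'); f(271,250,55,'fl'); f(500,250,55,'fr'); f(385,223,55,'ft');f(385,278,55,'fb')
f(280,535,75,'pinL'); f(487,537,75,'pinR')
for Y,l,r in((50,315,471),(250,318,468),(560,325,462)): f(l,Y,80,'aL');f(r,Y,80,'aR')
```

```text
fulcrum [ 0.4 -0. ]
fl [ 0.5 25.1]
fr [  0.6 -25.2]
ft [7.3 0.1]
fb [-6.5  0.1]
pinL [-72.  23.]
pinR [-72.4 -22.4]
aL [42.5 13.7]
aR [ 42.6 -16.3]
aL [-1.2 13.6]
aR [ -1.2 -16.6]
aL [-77.6  13. ]
aR [-77.5 -16.7]
```

>>> {"fn": "jog_arm", "kwargs": {
  "targets": [
    {"xyz": [0.375,0.005,0],"spin": 0},
    {"xyz": [0.375,0.005,0],"spin": 0},
    {"xyz": [0.376,0.005,0],"spin": 0},
    {"xyz": [0,0,0.3],"spin": 0},
    {"xyz": [0,0,0.3],"spin": 0},
    {"xyz": [0,0,0.25],"spin": 0},
    {"xyz": [0,0,0.15],"spin": 0},
    {"xyz": [0,0,0.1],"spin": 0},
    {"xyz": [0,0,0],"spin": 0},
    {"xyz": [0,0,0],"spin": 0}
  ]
}}

```text
time: 30.55
tool_pos: [580.4, 56.9, 103.2]
tcp_rot: [3.14, -0.0, 1.452]
contact_force: [-0.3, 0.4, -1.0]
grip_width: 11.5
finger_force: 30.0
```

Run:
```python
from h import *
o=bot.get_obs(); print(o['tool_pos'],o['tcp_rot'],inv(o['tool_pos']),o['contact_force'])
w=bot.capture('wrist');s=bot.capture('side');cv2.imwrite('pics/ms17.png',s);t=bot.capture('top');import m;m.rep(t,s)
im=np.zeros((600,800,3),np.uint8);im[:300,:480]=cv2.resize(w,(480,300));im[300:,:]=cv2.resize(s[150:240,280:400],(800,600))[150:450]
cv2.imwrite('pics/v17.png',im)
```

```text
[580.41846991  56.85056009 103.2118375 ] [ 3.14024691e+00 -2.16769625e-04  1.45174235e+00] [ 0.10938083 -1.58668938] [-0.31982302  0.41121333 -1.03691321]
top [371.62 177.15] side [336.54 233.28]
```

View pics/v17.png

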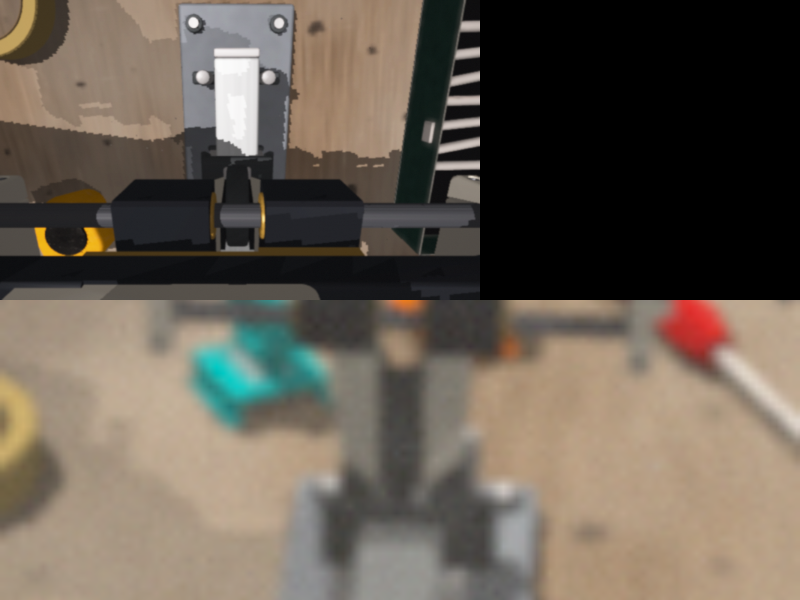

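>>> {"fn": "jog_arm", "kwargs": {
  "targets": [
    {"xyz": [0.005,0,0.04],"spin": 0},
    {"xyz": [0,0,0.04],"spin": 0},
    {"xyz": [0,0,0.03],"spin": 0},
    {"xyz": [0,0,0.02],"spin": 0},
    {"xyz": [0,0,0.01],"spin": 0},
    {"xyz": [0,0,0.005],"spin": 0},
    {"xyz": [0,0,0],"spin": 0},
    {"xyz": [0,0,0],"spin": 0},
    {"xyz": [0,0,0],"spin": 0},
    {"xyz": [0,0,0],"spin": 0}
  ]
}}

```text
time: 31.95
tool_pos: [580.0, 57.3, 90.9]
tcp_rot: [3.142, -0.0, 1.452]
contact_force: [-0.2, -0.1, -1.5]
grip_width: 12.0
finger_force: 30.0
```

Run:
```python
from h import *
o=bot.get_obs(); print(o['tool_pos'],inv(o['tool_pos']),o['contact_force'],o['moment'])
s=bot.capture('side');t=bot.capture('top');import m;m.rep(t,s)
```

```text
[579.99823632  57.26078431  90.92437667] [ 0.46690893 -1.12079901] [-0.1960841  -0.12593688 -1.54657214] [-0.0775752   0.07876198 -0.00144263]
top [371.73 177.11] side [336.5  233.41]
```

>>> {"fn": "jog_arm", "kwargs": {
  "targets": [
    {"xyz": [0,0,0.004],"spin": 0},
    {"xyz": [0,0,0],"spin": 0},
    {"xyz": [0,0,0.004],"spin": 0},
    {"xyz": [0,0,0],"spin": 0},
    {"xyz": [0,0,0],"spin": 0},
    {"xyz": [0,0,0],"spin": 0},
    {"xyz": [0,0,0],"spin": 0},
    {"xyz": [0,0,0],"spin": 0},
    {"xyz": [0,0,0],"spin": 0},
    {"xyz": [0,0,0],"spin": 0}
  ]
}}

```text
time: 33.3
tool_pos: [580.0, 57.3, 90.5]
tcp_rot: [3.141, -0.0, 1.452]
contact_force: [-3.1, 0.0, 4.5]
grip_width: 11.7
finger_force: 30.0
```

>>> {"fn": "jog_arm", "kwargs": {
  "targets": [
    {"xyz": [0,0,-0.004],"spin": 0},
    {"xyz": [0,0,0],"spin": 0},
    {"xyz": [0,0,0],"spin": 0},
    {"xyz": [0,0,0],"spin": 0},
    {"xyz": [0,0,0],"spin": 0},
    {"xyz": [0,0,0],"spin": 0},
    {"xyz": [0,0,-0.3],"spin": 0},
    {"xyz": [0,0,-0.5],"spin": 0},
    {"xyz": [-0.5,0,-0.5],"spin": 0},
    {"xyz": [-0.6,0,0],"spin": 0}
  ],
  "gripper": 40
}}

```text
time: 34.55
tool_pos: [571.3, -30.7, 198.3]
tcp_rot: [3.134, 0.0, 1.454]
contact_force: [0.8, -0.4, -0.4]
grip_width: 36.3
finger_force: 0.0
```

>>> {"fn": "jog_arm", "kwargs": {
  "targets": [
    {"xyz": [0,0,0],"spin": 0},
    {"xyz": [0,0,0],"spin": 0},
    {"xyz": [0,0,0],"spin": 0},
    {"xyz": [0,0,0],"spin": 0},
    {"xyz": [0,0,0],"spin": 0},
    {"xyz": [0,0,0],"spin": 0},
    {"xyz": [0,0,0],"spin": 0},
    {"xyz": [0,0,0],"spin": 0},
    {"xyz": [0,0,0],"spin": 0},
    {"xyz": [0,0,0],"spin": 0}
  ]
}}

```text
time: 35.8
tool_pos: [569.5, -30.2, 194.6]
tcp_rot: [3.142, -0.0, 1.452]
contact_force: [-0.3, -0.2, 0.4]
grip_width: 36.7
finger_force: 0.0
```

Run:
```python
from h import *
o=bot.get_obs(); print(o['time'],o['tool_pos'],inv(o['tool_pos']))
C=cam('wrist');np.save('cw4.npy',np.concatenate([C[:3],C[3],C[4].ravel()]))
w=bot.capture('wrist');s=bot.capture('side');t=bot.capture('top');import m;m.rep(t,s);cv2.imwrite('pics/w4.png',w)
q=w2px('wrist',[P[0],P[1],86],C);print(q)
y0=int(max(0,q[1]-100)); x0=int(q[0]-80);print(x0,y0)
im=np.zeros((600,800,3),np.uint8);im[:,:480]=cv2.resize(w[y0:y0+200,x0:x0+160],(480,600));im[:300,480:]=cv2.resize(s[165:245,300:385],(320,300));im[300:500,480:]=cv2.resize(t[140:210,265:385],(320,200))
cv2.imwrite('pics/v18.png',im)
```

```text
35.8 [569.54132893 -30.1650269  194.58408878] [-87.5820485   -1.09904572]
top [367.13 167.52] side [336.64 233.27]
[314.89275517  83.94537148]
234 0
```

View pics/v18.png

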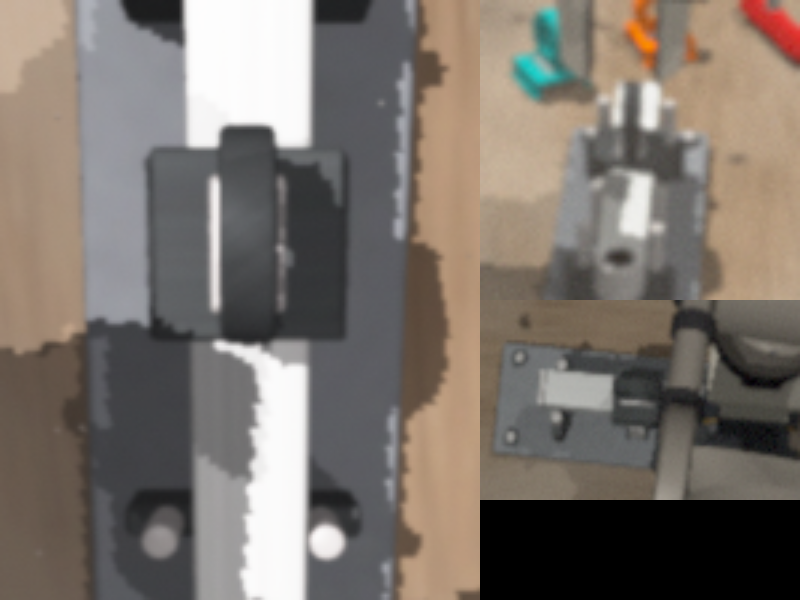

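The eye sits astride the arm over the fulcrum. Its saddle covers crop x 150–346 and y 149–339, square to the arm, which is still level. One numeric check before handing in.

Run:
```python
from h import *
a=np.load('cw4.npy'); C=(a[0],a[1],a[2],a[3:6],a[6:].reshape(3,3))
def f(X,Y,z,t): print(t,np.round(inv(px2w('wrist',(X+.5)/3-.5+234,(Y+.5)/3-.5,z,C)),1))
f(150,250,68,'L');f(346,250,68,'R');f(250,149,86,'far top');f(250,149,68,'far foot');f(250,339,68,'near foot');f(250,339,86,'near top');f(152,150,68,'c');f(155,337,68,'c');f(220,250,131,'rl');f(276,250,131,'rr')
```

```text
L [ 1.9 24. ]
R [  1.9 -26.1]
far top [23.1 -1.5]
far foot [25.8 -1.5]
near foot [-20.1  -1.6]
near top [-20.   -1.5]
c [25.6 23. ]
c [-19.7  23.2]
rl [-2.5  4.6]
rr [-2.5 -6.6]
```

```bash
python3 -c "
from h import *
s=bot.capture('side');t=bot.capture('top');import m;m.rep(t,s);print(bot.close_job())"
```

```text
top [365.95 167.26] side [336.6  233.32]
the job is handed in; nothing more can be done
None
```

The job is handed in at about 36 s: the arm lies level on the fulcrum and the wide eye sits square astride it, about 1 mm from the fulcrum's middle by my measurement; I viewed 11 pictures, one over the limit of 10.

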